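Take down the stack of caddies and stand each on its own mat

TASK

The four storage caddies have been stacked in a tower. Take it apart from the top down, one caddy at a time, and stand each upright in the middle of the wooden mat cut to its own shape and size, finishing with the large square one. Set every caddy down and let go (do not drop or topple any), and leave the salt mill and the candle pot where they stand.

Things in the scene. Friction and masses are not known exactly. Their poses are not given: they have to be found in the camera images.
- large_square_caddy: Loose large square caddy, 68 x 68 mm and 42 mm high, the bottom one of the stack at the start: white stoneware with a flat light-wood lid fixed in its top inside a thin white rim, flat top and underside, about 200 g. Origin: centre of its underside, z up; its x and y axes are square to its sides, so it is gripped 68 mm wide along x or y.
- hexagon_caddy: Loose hexagonal caddy, 58 mm over the flats (67 mm over the corners) and 40 mm high, second from the bottom at the start: white stoneware with a flat light-wood lid fixed in its top inside a thin white rim, flat top and underside, about 150 g. Origin: centre of its underside, z up; two of its flats face +y and -y, the others follow every 60 degrees; gripped 58 mm wide over two flats.
- round_caddy: Loose round caddy, 48 mm in diameter and 40 mm high, third from the bottom at the start: white stoneware with a flat light-wood lid fixed in its top inside a thin white rim, flat top and underside, about 120 g. Origin: centre of its underside, z up; gripped 48 mm wide, any yaw.
- small_square_caddy: Loose small square caddy, 32 x 32 mm and 38 mm high, on top of the stack at the start: white stoneware with a flat light-wood lid fixed in its top inside a thin white rim, flat top and underside, about 80 g. Origin: centre of its underside, z up; its x and y axes are square to its sides; gripped 32 mm wide along x or y.
- large_square_mat: Square flat dark-wood mat, 92 x 92 mm, 8 mm thick, fixed to the worktop: the place of the large square caddy, 12 mm larger than it all round. Origin: centre of its underside, so its top is 8 mm above the origin; z up.
- hexagon_mat: Hexagonal flat dark-wood mat, 82 mm over the flats, 8 mm thick, fixed to the worktop: the place of the hexagon caddy, 12 mm larger than it all round. Origin: centre of its underside, so its top is 8 mm above the origin; z up.
- round_mat: Round flat dark-wood mat, 72 mm in diameter, 8 mm thick, fixed to the worktop: the place of the round caddy, 12 mm larger than it all round. Origin: centre of its underside, so its top is 8 mm above the origin; z up.
- small_square_mat: Square flat dark-wood mat, 56 x 56 mm, 8 mm thick, fixed to the worktop: the place of the small square caddy, 12 mm larger than it all round. Origin: centre of its underside, so its top is 8 mm above the origin; z up.
- mill: Bystander: small loose salt mill with a grey cap and a clear body, 44 mm in diameter and 90 mm high, standing among the mats. Origin: centre of its underside.
- candle: Bystander: loose grey candle pot, 68 mm in diameter and 63 mm high, standing at the right of the mats. Origin: centre of its underside.
Things that resemble listed ones, but are neither listed nor needed, are in the scene too. Leave any purple look-alike of the small_square_caddy alone.

How it is judged:
On the way, in this order (a step that is already met when the one before it is completed fails the run):
1. the small square caddy stands upright and released in the middle of its mat (horizontal distance between small_square_caddy and small_square_mat below 0.012 m and z of small_square_caddy in the frame of small_square_mat between 0.004 and 0.012 m and angle between small_square_caddy's own z axis and vertical below 0.1 rad and linear speed of small_square_caddy below 0.03 m/s and contact force between small_square_caddy and the fingers below 0.1 N), for 0.2 s.
2. the round caddy stands upright and released in the middle of its mat (horizontal distance between round_caddy and round_mat below 0.012 m and z of round_caddy in the frame of round_mat between 0.004 and 0.012 m and angle between round_caddy's own z axis and vertical below 0.1 rad and linear speed of round_caddy below 0.03 m/s and contact force between round_caddy and the fingers below 0.1 N), for 0.2 s.
3. the hexagonal caddy stands upright and released in the middle of its mat (horizontal distance between hexagon_caddy and hexagon_mat below 0.012 m and z of hexagon_caddy in the frame of hexagon_mat between 0.004 and 0.012 m and angle between hexagon_caddy's own z axis and vertical below 0.1 rad and linear speed of hexagon_caddy below 0.03 m/s and contact force between hexagon_caddy and the fingers below 0.1 N), for 0.2 s.
4. the large square caddy stands upright and released in the middle of its mat (horizontal distance between large_square_caddy and large_square_mat below 0.012 m and z of large_square_caddy in the frame of large_square_mat between 0.004 and 0.012 m and angle between large_square_caddy's own z axis and vertical below 0.1 rad and linear speed of large_square_caddy below 0.03 m/s and contact force between large_square_caddy and the fingers below 0.1 N), for 0.2 s.
At the end, for the whole second after the job is handed in: Each of the four caddies stands on its own mat (underside on the mat's top within 4 mm), its centre within 12 mm of the mat's centre, upright within 0.1 rad, released and at rest; the salt mill and candle pot stand upright within 20 mm of where they were (all of step 1 and all of step 2 and all of step 3 and all of step 4 and angular speed of each of small_square_caddy, round_caddy, hexagon_caddy, large_square_caddy below 0.2 rad/s and distance of each of mill, candle from where it was at the start of the episode below 0.02 m and angle between each of mill, candle's own z axis and vertical below 0.15 rad); the robot touches nothing.
It fails at once if a caddy is toppled (tilted over 0.5 rad) (angle between any of small_square_caddy, round_caddy, hexagon_caddy, large_square_caddy's own z axis and vertical above 0.5 rad).
It fails at once if a caddy is dropped (over 0.8 m/s while no finger touches it) ((linear speed of small_square_caddy above 0.8 m/s and contact force between small_square_caddy and the fingers below 0.05 N) or (linear speed of round_caddy above 0.8 m/s and contact force between round_caddy and the fingers below 0.05 N) or (linear speed of hexagon_caddy above 0.8 m/s and contact force between hexagon_caddy and the fingers below 0.05 N) or (linear speed of large_square_caddy above 0.8 m/s and contact force between large_square_caddy and the fingers below 0.05 N)).
It fails at once if the salt mill is pushed over 20 mm or knocked over (distance of mill from where it was at the start of the episode above 0.02 m or angle between mill's own z axis and vertical above 0.5 rad).
It fails at once if the candle pot is pushed over 20 mm or knocked over (distance of candle from where it was at the start of the episode above 0.02 m or angle between candle's own z axis and vertical above 0.5 rad).
It also fails if it takes over 112 s, if anything falls off the work surface, if the arm or the gripper's body presses on something with over 40 N, if the wrist force passes 120 N, or if a joint passes its speed limit or range.

ROBOT

A 6-joint arm with a two-finger parallel gripper is mounted at the origin on a cart in front of the work surface, level with it; the furniture and walls round the work are solid. World frame = base frame: x ahead of the robot, y to its left, z up, the work surface at z = 0. Lengths are in m, angles in rad, forces in N, time in s.
With the tool pointing down it reaches from about 0.375 to 0.9 m from the base axis. Payload 3.1 kg.
Tool frame: the origin (TCP) lies midway between the tips of the shut fingers; the grasp point (between the pads) lies 19 mm behind it (arm.grasp_offset is the z of the grasp point in the tool frame, in m); z points along the fingers, y is the line along which they close (so a half turn about z gives the same grasp; the last joint's range is limited). The gripper opens to 85 mm and grips with 20 to 120 N. Pads are 22 mm wide; open, the fingers measure 114 mm over their backs; the gripper's body (76 mm by 85 mm) begins 54 mm behind the grasp point. The pads swing forward as they close: fully open they stand 13 mm farther back than shut.
Start: joints at [-1.28, 0.527, 1.433, -0, 1.181, -0.178], TCP at [0.282, -0.558, 0.231] pointing down, gripper open.
Joint ranges: [-3.08, 3.08], [-0.75, 2.2], [0.22, 2.44], [-1.43, 4.57], [0, 2.65], [-2.85, 2.85]. Speed limits (rad/s): [2.79, 2.79, 3.14, 3.14, 3.14, 3.14].

INTERFACE

Orientations are given as a unit quaternion [x, y, z, w].
In Python, from cell import get_state, optics, order, arm gives the robot as it stands.
- The arm moves only by the tool arm_command, never from a script. Its argument "commands" is a list that holds one entry, the list of rows, each a list of 5 numbers: the shift along the tool's x, y, z in shares of 0.6 m (1.0 is 0.6 m), then the turn about the tool's z in shares of 4 rad (1.0 is 4 rad), then the opening, from -1 (shut) to 1 (fully open). In form: [[[tx, ty, tz, spin, hand], ...]]. A call has 1 to 8 rows; each row is the pose to reach, as a shift and turn from the pose commanded when the call began, along the tool's axes at that moment; what a row does not reach only later rows make up. A row lasts 1/8 s, in which the tool goes at most 62.5 mm and 10.7 degrees, less where a joint would pass 70% of its speed; a pose out of reach is approached as far as the arm can. No shift or turn number may pass 1 either way. A call with a gripper value outside its range is refused whole. The fingers move at their own pace and stop on an object; "force" is the grip in N (left out, the last holds). Time passes only in rows, so rows that repeat a pose let the fingers close. It gives the time, the measured TCP pose, the force, the opening and the grip force at its end, in the units of the state.
- get_state(): the state, without advancing time (a new reading comes with each control period).
- optics.capture(name): name is "scene" or "top" or "wrist"; returns a dict with "img" (420x560x3 uint8, red, green, blue), "fx", "fy", "cx", "cy" (pixels), "rvec" (rotation vector, rad) and "tvec" (3), from world to camera coordinates, as OpenCV has them; the wrist camera has in their place "mount" (4x4, takes a point from camera to tool coordinates, whose origin is the TCP and whose axes are the flange's). Camera axes: x right, y down, z forward; pixel columns grow to the right and rows downward; lengths in m; the calibration is good to about 2 mm. The wrist camera is an equidistant fisheye: a pixel r from the principal point sees the ray r / f radians off the axis. A picture is of the moment at which its call begins: read the wrist's pose just before it. There is no depth.
- order.finish_job(): hands the job in; it is judged then, once.
The state is a dict: "t": time; "qpos": joint angles; "joint_vel": joint speeds; "joint_efforts": joint torques, N m; "position": TCP position; "orientation": TCP orientation; "contact_force": force on the tool from outside, world axes, zero at the start; "ft_torque": the same for the moment, N m; "gripper_width": finger opening in m; "gripper_force": force on a finger pad.
Only numpy, scipy, OpenCV 4.12 (cv2) and the standard library are available. Lean on these libraries where they do the work, as an engineer would, in place of code of your own. Each camera call takes 0.05 s, during which the arm holds its last target. There are 200 camera calls.

## Working session

There is one attempt and no reset: what is moved stays moved. The work goes in short steps, Python scripts to look and compute and a tool call to move; the robot and the scene stay as the last step left them, time stands still between calls to the robot, and variables do not carry over. Pictures are saved under pics/ and viewed, at most 18 in all, crops included, and the job is handed in when it is done.

Besides the shell and the picture viewer there is one more tool, called after "Request:" in YAML: its name, and indented under it one key for each argument. arm_command: Moves the arm, as the interface text tells. Its arguments: {"type":"object","properties":{"commands":{"type":"array"},"force":{"type":"number"}},"required":["commands"]}

```bash
mkdir -p pics; ls; python3 - <<'E'
from cell import get_state, optics, arm
import cv2
s=get_state();print(s['t'],s['position'],s['orientation'],s['gripper_width'],arm.grasp_offset)
for n in ("scene","top","wrist"):
    c=optics.capture(n);cv2.imwrite(f"pics/{n}0.png",c["img"][:,:,::-1])
    print(n,{k:v for k,v in c.items() if k!="img"})
E
```

```text
pics
0.0 [ 0.28221305 -0.55684493  0.23032816] [ 9.72645583e-01  2.32291554e-01 -6.34419394e-05 -1.09540713e-03] 0.0849781689000722 -0.0187
scene {'fx': 481.1848659966108, 'fy': 481.1848659966108, 'cx': 283.70581909343946, 'cy': 207.6944162336769, 'rvec': array([ 0.9903075 , -2.38393052,  1.15978869]), 'tvec': array([0.40851085, 0.28707437, 0.87018892])}
top {'fx': 479.6829660333354, 'fy': 479.6829660333354, 'cx': 277.89591624717514, 'cy': 208.20839646491297, 'rvec': array([ 1.9299544 , -2.29670621,  0.23541504]), 'tvec': array([0.10286642, 0.48626297, 1.10226058])}
wrist {'fx': 325.19226210127806, 'fy': 325.19226210127806, 'cx': 276.0087884525318, 'cy': 209.19046849355743, 'mount': array([[ 1.09004184e-03, -9.56322950e-01, -2.92310155e-01,
         7.51687879e-02],
       [ 9.99999405e-01,  1.05441868e-03,  2.79416946e-04,
        -1.17255475e-04],
       [ 4.10044491e-05, -2.92310286e-01,  9.56323531e-01,
        -1.42310560e-01],
       [ 0.00000000e+00,  0.00000000e+00,  0.00000000e+00,
         1.00000000e+00]])}
```

View pics/top0.png

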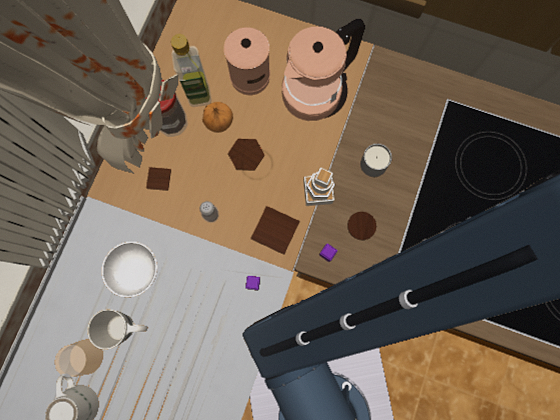

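View pics/scene0.png

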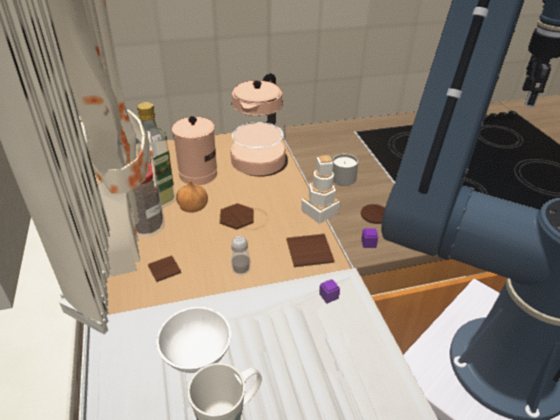

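The top view shows the stack at (320,185), the small square mat at (158,179), the hexagon mat at (246,154), the large mat at (275,229) and the round mat at (362,226). The mill is at (207,210), the candle at (376,159), and purple look-alikes at (328,252) and (252,283). The scene view agrees, with the tower at (322,190).

```bash
cat > h.py <<'E'
import numpy as np, cv2
from cell import get_state, optics, arm
def plane(c,uv,z):
    uv=np.atleast_2d(np.array(uv,float)); R=cv2.Rodrigues(np.array(c["rvec"]))[0]; t=np.array(c["tvec"])
    d=np.c_[(uv[:,0]-c["cx"])/c["fx"],(uv[:,1]-c["cy"])/c["fy"],np.ones(len(uv))]@R
    o=-R.T@t
    return (o+d*((z-o[2])/d[:,2])[:,None])[:,:2]
def proj(c,P):
    K=np.array([[c["fx"],0,c["cx"]],[0,c["fy"],c["cy"]],[0,0,1]])
    return cv2.projectPoints(np.array(P,float).reshape(-1,3),np.array(c["rvec"]),np.array(c["tvec"]),K,None)[0][:,0]
E
python3 - <<'E'
from h import *
cs={n:optics.capture(n) for n in("top","scene")}
seeds={"top":dict(small=(158,179),hexa=(246,154),large=(275,229),rnd=(362,226)),"scene":dict(small=(164,268),hexa=(237,216),large=(310,250),rnd=(374,213))}
for n,c in cs.items():
    lab=cv2.cvtColor(c["img"],cv2.COLOR_RGB2LAB).astype(float)
    for k,(u,v) in seeds[n].items():
        ref=np.median(lab[v-3:v+4,u-3:u+4].reshape(-1,3),0)
        w=(np.abs(lab-ref)*[0.6,1,1]).sum(2)<22
        m=np.zeros(w.shape,np.uint8); m[v-40:v+40,u-40:u+40]=w[v-40:v+40,u-40:u+40]
        m=cv2.morphologyEx(m,cv2.MORPH_OPEN,np.ones((3,3),np.uint8))
        _,l=cv2.connectedComponents(m); m=(l==l[v,u])
        ct=max(cv2.findContours(m.astype(np.uint8),0,1)[0],key=len)[:,0]
        P=plane(c,ct,.008)
        hull=cv2.convexHull(P.astype(np.float32)*1000); M=cv2.moments(hull)
        print(n,k,(np.round([M['m10']/M['m00'],M['m01']/M['m00']],1)),"rect",[np.round(x,1) for x in cv2.minAreaRect(hull)],"area",M['m00'])
t=cv2.resize(cs["top"]["img"][145:215,285:405],None,fx=6.5,fy=6.5,interpolation=cv2.INTER_CUBIC)
cv2.imwrite("pics/ct.png",t[:,:,::-1])
s=cv2.resize(cs["scene"]["img"][145:225,285:385],None,fx=7,fy=7,interpolation=cv2.INTER_CUBIC)
cv2.imwrite("pics/cs.png",s[:,:,::-1])
R=cv2.Rodrigues(cs["top"]["rvec"])[0];print(-R.T@cs["top"]["tvec"])
E
```

```text
top small [633.2 300. ] rect [array([633.4, 300. ]), array([54.8, 55.1]), np.float64(75.4)] area 2903.6361947562546
top hexa [658.8  72.3] rect [array([658.8,  72. ]), array([87. , 80.1]), np.float64(80.1)] area 5596.567381654459
top large [453.7  32.7] rect [array([453.7,  32.8]), array([90.4, 92. ]), np.float64(55.2)] area 8204.691475332067
top rnd [ 427.  -180.2] rect [array([ 426.9, -180.1]), array([66.9, 68.3]), np.float64(78.4)] area 3791.009743662551
scene small [631.9 306.7] rect [array([632. , 306.5]), array([53.9, 58.2]), np.float64(74.9)] area 2994.82245729398
scene hexa [658.4  79.1] rect [array([657.9,  79.5]), array([77.2, 92. ]), np.float64(47.5)] area 5539.6273141949205
scene large [454.4  38.2] rect [array([453.6,  38.9]), array([90.2, 92. ]), np.float64(55.1)] area 8009.427367878483
scene rnd [ 431.1 -170.6] rect [array([ 433.3, -169.2]), array([54.4, 76.2]), np.float64(27.7)] area 3429.0760496393777
[0.26544155 0.05698773 1.17826345]
```

View pics/ct.png

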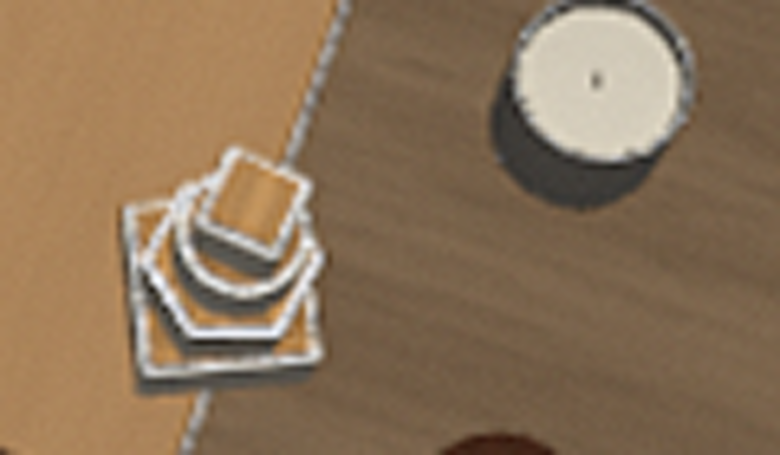

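View pics/cs.png

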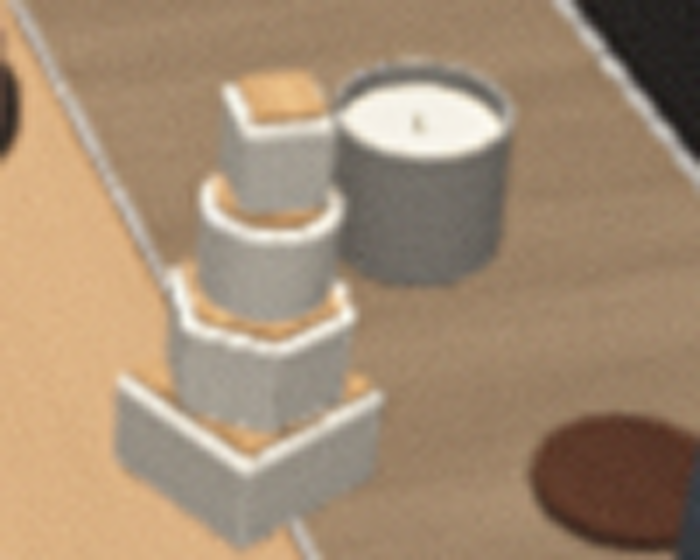

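The crops show the tower clearly: small lid corners at crop (236,147), (312,184), (274,260), (197,214), plus the corners of the three lower rims. I can measure each caddy's pose from these.

```bash
cat >> h.py <<'E'
from scipy.optimize import least_squares
def fit(P,M):  # rigid 2D fit of model pts M to P (mm) -> x,y,yaw
    M=np.array(M,float);P=np.array(P,float)
    best=min((least_squares(lambda p:((M@np.array([[np.cos(p[2]),np.sin(p[2])],[-np.sin(p[2]),np.cos(p[2])]])+p[:2])-P).ravel(),[*P.mean(0),a]) for a in np.arange(-3,3.2,.5)),key=lambda r:r.cost)
    p=best.x;return p[0],p[1],np.degrees(p[2])%360,np.sqrt(2*best.cost/len(P))
E
python3 - <<'E'
from h import *
c=optics.capture("top")
px=lambda L:[(285+x/6.5-.4,145+y/6.5-.4) for x,y in L]
sq=lambda h:[(h,h),(h,-h),(-h,-h),(-h,h)]
def go(n,L,z,M): print(n,np.round(fit(plane(c,px(L),z)*1000,M),1))
go("small",[(236,147),(312,184),(274,260),(197,214)],.16,sq(16))
go("large",[(124,207),(145,375),(321,355)],.042,sq(34)[:3]); go("large'",[(124,207),(145,375),(321,355)],.042,sq(34)[:3][::-1])
r=67/2; hexp=[(r*np.cos(a),r*np.sin(a)) for a in np.radians([0,60,120,180])]
L=[(143,264),(190,337),(278,337),(325,258)]
go("hex",L,.082,hexp);go("hex'",L,.082,hexp[::-1])
P=plane(c,px([(175,230),(188,262),(210,285),(240,296),(275,287),(303,262),(314,235)]),.122)*1000
f=least_squares(lambda p:np.hypot(*(P-p).T)-24,P.mean(0));print("round",f.x,f.fun)
print("candle",plane(c,px([(602,82)]),.063),"mill",plane(c,[(207,206)],.09))
print("purple",plane(c,[(328,252),(252,283)],.02))
E
```

```text
small [529.1 -90.6 321.1   2.3]
large [510.3 -66.2 357.4  44.7]
large' [531.8 -90.  176.7   1.6]
hex [528.9 -89.8  81.    1. ]
hex' [500.2 -85.7 262.8  28.7]
round [529.98031857 -90.7527605 ] [ 0.36638351 -0.52913067  0.06157863  0.64349607 -0.33863479 -0.32074854
  0.4234122 ]
candle [[ 0.57707459 -0.24128221]] mill [[0.52202526 0.18006874]]
purple [[ 0.37534802 -0.08428647]
 [ 0.33376748  0.10887858]]
```

```bash
cat >> h.py <<'E'
from scipy.spatial.transform import Rotation as Ro
def rel(x,y,z,ya=None):
    s=get_state();R=Ro.from_quat(s["orientation"]).as_matrix()
    d=R.T@(np.array([x,y,z])-s["position"]); cur=np.degrees(np.arctan2(R[1,1],R[0,1]))
    sp=0 if ya is None else -((ya-cur+90)%180-90)
    print("t %.2f"%s["t"],"tool",np.round(d,4),"spin %.1f"%sp,"curY %.1f"%cur,"pos",np.round(s["position"],4),"q1 %.2f q6 %.2f"%(s["qpos"][0],s["qpos"][5]))
def wrist():
    s=get_state();c=optics.capture("wrist");c["T"]=np.eye(4);c["T"][:3,:3]=Ro.from_quat(s["orientation"]).as_matrix();c["T"][:3,3]=s["position"];c["T"]=c["T"]@np.array(c["mount"]);return c
def wplane(c,uv,z):
    uv=np.atleast_2d(np.array(uv,float));a=(uv-[c["cx"],c["cy"]])/c["fx"];th=np.hypot(*a.T)
    d=np.c_[a*np.sinc(th/np.pi)[:,None]**1,np.cos(th)]@c["T"][:3,:3].T;o=c["T"][:3,3]
    return (o+d*((z-o[2])/d[:,2])[:,None])[:,:2]
E
python3 - <<'E'
from h import *
rel(.53,-.09,.26,-39)
# curtain tip triangulation (rough)
ct,cs=optics.capture("top"),optics.capture("scene")
for z in(0,.05,.1,.2,.3,.4): print(z,np.round(plane(ct,[(130,168),(158,105),(205,98),(217,117)],z),2).tolist(),np.round(plane(cs,[(130,262),(152,125),(165,200),(192,197)],z),2).tolist())
E
```

```text
t 0.30 tool [ 0.4321 -0.305  -0.0288] spin -24.1 curY -63.1 pos [ 0.2823 -0.5573  0.231 ] q1 -1.28 q6 -0.18
0 [[0.68, 0.37], [0.83, 0.28], [0.83, 0.15], [0.77, 0.13]] [[0.71, 0.35], [1.19, -0.03], [0.84, 0.16], [0.8, 0.11]]
0.05 [[0.66, 0.36], [0.81, 0.27], [0.81, 0.15], [0.75, 0.13]] [[0.66, 0.37], [1.11, 0.01], [0.78, 0.2], [0.75, 0.14]]
0.1 [[0.64, 0.34], [0.79, 0.26], [0.78, 0.15], [0.73, 0.12]] [[0.61, 0.39], [1.03, 0.06], [0.72, 0.23], [0.69, 0.18]]
0.2 [[0.61, 0.32], [0.74, 0.24], [0.74, 0.14], [0.69, 0.12]] [[0.51, 0.43], [0.87, 0.15], [0.6, 0.29], [0.58, 0.25]]
0.3 [[0.57, 0.29], [0.69, 0.22], [0.69, 0.13], [0.64, 0.11]] [[0.41, 0.47], [0.7, 0.24], [0.49, 0.36], [0.47, 0.32]]
0.4 [[0.54, 0.26], [0.64, 0.2], [0.64, 0.12], [0.6, 0.11]] [[0.31, 0.51], [0.54, 0.33], [0.37, 0.42], [0.35, 0.4]]
```

Units first: shifts go in shares of 0.6 m and turns go in shares of 4 rad. So 0.39 m / 0.6 = 0.65, 0.35 m / 0.6 = 0.5833, -24 degrees / 229.1831 = -0.1047.

Request:
arm_command:
  commands:
    - [[0.0833,-0.0583,-0.05,-0.0131,1],[0.1667,-0.1183,-0.05,-0.0262,1],[0.25,-0.1767,-0.05,-0.0393,1],[0.3333,-0.235,-0.05,-0.0524,1],[0.4167,-0.295,-0.05,-0.0654,1],[0.5,-0.3533,-0.05,-0.0785,1],[0.5833,-0.4117,-0.05,-0.0916,1],[0.65,-0.4583,-0.05,-0.1047,1]]
  force: 40

```text
t: 1.4
position: [0.5069, -0.1338, 0.2616]
orientation: [0.902, 0.431, 0.0, 0.0]
contact_force: [0.8, 0.1, 0.8]
gripper_width: 0.0854
gripper_force: 0.0
```

```bash
python3 - <<'E'
from h import *
rel(.53,-.09,.26,-39)
c=wrist();cv2.imwrite("pics/w1.png",c["img"][:,:,::-1])
a,b=optics.capture("top")["img"][0:250,60:300],optics.capture("scene")["img"][0:340,40:260]
a=cv2.resize(a,None,fx=1.65,fy=1.65);b=cv2.resize(b,None,fx=1.65,fy=1.65)
I=np.zeros((565,780,3),np.uint8);I[:a.shape[0],:a.shape[1]]=a;I[:b.shape[0],400:400+b.shape[1]]=b[:565]
cv2.imwrite("pics/cur.png",I[:,:,::-1])
E
```

```text
t 1.40 tool [ 0.0485 -0.0096  0.0016] spin 0.0 curY -39.0 pos [ 0.5069 -0.1338  0.2616] q1 -0.47 q6 0.21
```

View pics/cur.png

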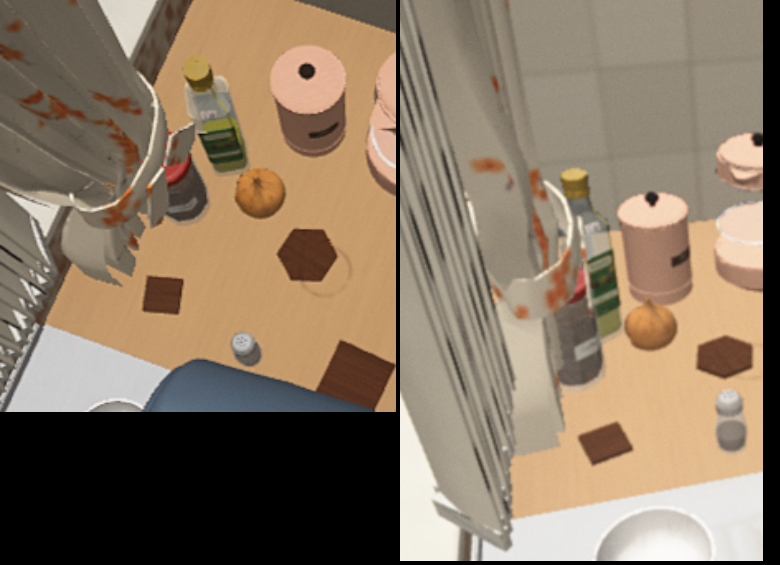

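View pics/w1.png

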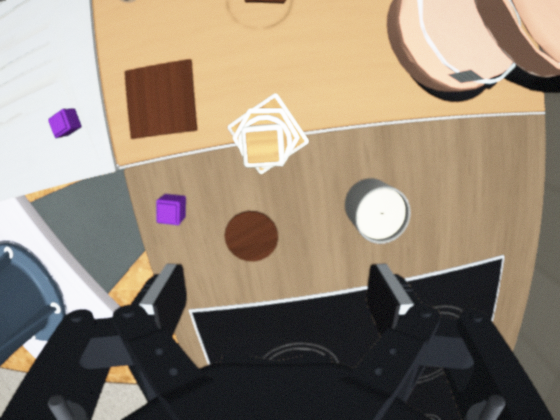

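The curtain's tie ring and tail hang near the small mat: in the crop, ring bottom at (100,205) and (525,312), tail tip at (130,283) and (560,440). The wrist view shows the tower lid at (263,147), square to the tool, the round mat at (251,236) and the large mat at (160,98).

```bash
python3 - <<'E'
from h import *
ct,cs=optics.capture("top"),optics.capture("scene")
def tri(a,b):
    f=lambda p:np.r_[proj(ct,p)[0]-a,proj(cs,p)[0]-b]
    r=least_squares(f,[.6,.3,.2]);return np.round(r.x,3),np.round(r.fun,1)
T=lambda x,y:np.array([60+x/1.65,y/1.65]);S=lambda x,y:np.array([40+(x-400)/1.65,y/1.65])
for n,a,b in[("tie right",(165,130),(577,240)),("tie bottom",(100,205),(525,312)),("tail tip",(130,283),(560,440)),("jar lid",(178,165),(570,285)),("bottle cap",(199,65),(575,178)),("small mat",(163,295),(605,443))]: print(n,*tri(T(*a),S(*b)))
# vertical line above the mat
for z in(.1,.2,.3,.4,.5,.6):
    p=proj(ct,[.633,.302,z])[0];q=proj(cs,[.633,.302,z])[0];print(z,np.round((p-[60,0])*1.65),np.round((q-[40,0])*1.65+[400,0]))
c=wrist()
print("rnd",wplane(c,[(251,236)],.008))
print("large",wplane(c,[(125,72),(191,60),(197,128),(130,137)],.008).mean(0))
P=wplane(c,[(245,128),(281,128),(282,164),(246,165)],.16);print("top",P.mean(0),fit(P*1000,[(16,16),(16,-16),(-16,-16),(-16,16)]))
print("candle",wplane(c,[(382,213)],.063))
E
```

```text
tie right [0.784 0.221 0.214] [ 3.   2.4 -3.5 -1.4]
tie bottom [0.716 0.332 0.185] [-0.9 -0.7  1.   0.4]
tail tip [0.661 0.348 0.019] [-1.8 -1.5  1.9  0.7]
jar lid [0.778 0.232 0.144] [-2.4 -1.9  2.8  1.1]
bottle cap [0.85  0.165 0.255] [ 0.1  0.1 -0.1 -0. ]
small mat [ 0.636  0.302 -0.   ] [-0.7 -0.6  0.7  0.2]
0.1 [145. 277.] [597. 387.]
0.2 [125. 255.] [585. 323.]
0.3 [100. 229.] [571. 249.]
0.4 [ 69. 196.] [555. 163.]
0.5 [ 30. 154.] [536.  62.]
0.6 [-22.  99.] [514. -58.]
rnd [[ 0.42865164 -0.17996963]]
large [0.45480893 0.03139209]
top [ 0.53027619 -0.09168896] (np.float64(530.2761939659479), np.float64(-91.68896101163342), np.float64(51.801311037244886), np.float64(3.286051878170044))
candle [[ 0.5788586  -0.23868882]]
```

In the tool's units: 0.047 m / 0.6 = 0.0783, -0.01 m / 0.6 = -0.0167, -84.8 degrees / 229.1831 = -0.37.

Request:
arm_command:
  commands:
    - [[0.0783,-0.0167,0,-0.0463,1],[0.0783,-0.0167,0,-0.0925,1],[0.0783,-0.0167,0,-0.1388,1],[0.0783,-0.0167,0,-0.185,1],[0.0783,-0.0167,0,-0.2313,1],[0.0783,-0.0167,0,-0.2775,1],[0.0783,-0.0167,0,-0.3238,1],[0.0783,-0.0167,0,-0.37,1]]

```text
t: 2.7
position: [0.5275, -0.0952, 0.2613]
orientation: [0.376, 0.927, -0.0, -0.0]
contact_force: [0.2, 0.3, -0.2]
gripper_width: 0.086
gripper_force: 0.0
```

```bash
python3 - <<'E'
from h import *
rel(.53,-.0905,.128,51)
E
```

```text
t 2.70 tool [0.0014 0.0051 0.1333] spin -5.2 curY 45.8 pos [ 0.5275 -0.0952  0.2613] q1 -0.39 q6 -1.19
```

In the tool's units: 0.133 m / 0.6 = 0.2217, 0.125 m / 0.6 = 0.2083, -5.2 degrees / 229.1831 = -0.0227.

Request:
arm_command:
  commands:
    - [[0.0025,0.0083,0,-0.0227,1],[0.0025,0.0083,0.0667,-0.0227,1],[0.0025,0.0083,0.1333,-0.0227,1],[0.0025,0.0083,0.1833,-0.0227,1],[0.0025,0.0083,0.2083,-0.0227,1],[0.0025,0.0083,0.2217,-0.0227,1],[0.0025,0.0083,0.2217,-0.0227,1]]

```text
t: 3.58
position: [0.5306, -0.0892, 0.1285]
orientation: [0.335, 0.942, -0.0, 0.0]
contact_force: [0.6, 0.2, 0.6]
gripper_width: 0.0855
gripper_force: 0.0
```

```bash
python3 - <<'E'
from h import *
rel(.53,-.0905,.128,51)
c=wrist();cv2.imwrite("pics/w2.png",c["img"][:,:,::-1])
E
```

```text
t 3.58 tool [-0.0004 -0.0014  0.0005] spin -0.2 curY 50.8 pos [ 0.5306 -0.0892  0.1285] q1 -0.37 q6 -1.26
```

View pics/w2.png

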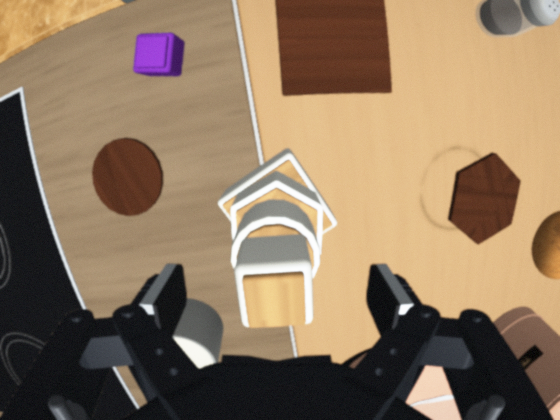

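The caddy lid (centre about (275,300)) sits midway between the fingers, so I can close.

Request:
arm_command:
  commands:
    - [[0,0,0,0,-1],[0,0,0,0,-1],[0,0,0,0,-1],[0,0,0,0,-1],[0,0,0,0,-1],[0,0,0,0,-1]]
  force: 30

```text
t: 4.38
position: [0.5307, -0.0887, 0.1289]
orientation: [0.335, 0.942, 0.0, 0.0]
contact_force: [-1.3, -0.2, 5.5]
gripper_width: 0.0323
gripper_force: 29.7
```

In the tool's units: 0.24 m / 0.6 = 0.4, 0.197 m / 0.6 = 0.3283, -50 degrees / 229.1831 = -0.2182.

Request:
arm_command:
  commands:
    - [[0,0,-0.02,0,-1],[0,0,-0.0583,0,-1],[0,0,-0.1,0,-1],[0.025,0.055,-0.1,-0.0436,-1],[0.0667,0.145,-0.1,-0.0873,-1],[0.1083,0.2367,-0.1,-0.1309,-1],[0.15,0.3283,-0.1,-0.1745,-1],[0.1833,0.4,-0.1,-0.2182,-1]]

```text
t: 5.38
position: [0.5967, 0.1694, 0.1885]
orientation: [-0.098, 0.995, 0.0, 0.0]
contact_force: [0.8, -0.8, -1.0]
gripper_width: 0.0319
gripper_force: 29.2
```

```bash
python3 - <<'E'
from h import *
rel(.631,.298,.0155,150)
c=wrist();s=get_state();print(s['gripper_width'],s['gripper_force'],s["contact_force"])
cv2.imwrite("pics/w3.png",c["img"][:,:,::-1])
E
```

```text
t 5.38 tool [-0.0587  0.1194  0.173 ] spin -48.7 curY 101.3 pos [0.5967 0.1694 0.1885] q1 0.10 q6 -1.67
0.03218942787368921 29.302810164517723 [ 2.4501047   2.89306338 -1.22242919]
```

View pics/w3.png

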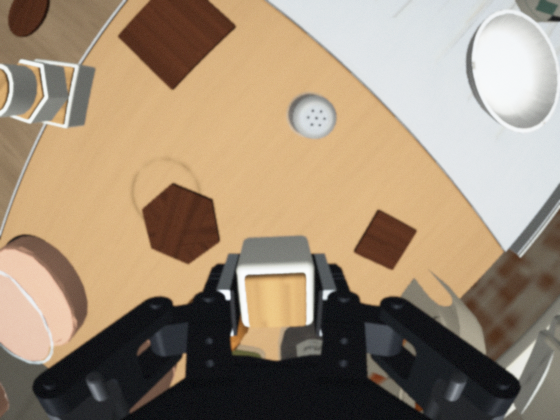

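The caddy is held at (275,290). The small mat is at (386,239), the hexagon mat at (181,222) and the curtain tail at about (430,275).

```bash
python3 - <<'E'
from h import *
c=wrist()
print("small",fit(wplane(c,[(381,210),(416,237),(392,269),(355,241)],.008)*1000,[(28,28),(28,-28),(-28,-28),(-28,28)]))
print("hex",wplane(c,[(175,182),(215,201),(220,241),(187,263),(148,248),(143,210)],.008).mean(0))
for z in(.02,.06,.1,.15,.2):print("tail",z,wplane(c,[(430,275),(405,290)],z).tolist())
E
```

```text
small (np.float64(633.3090251199466), np.float64(310.3456184185312), np.float64(156.67795194856217), np.float64(5.593504095604572))
hex [0.66169583 0.08309886]
tail 0.02 [[0.6625626992082346, 0.37587973386931395], [0.6866191446659493, 0.3502587874279339]]
tail 0.06 [[0.6448078862702034, 0.348022207537783], [0.6657676703174713, 0.32569931260129403]]
tail 0.1 [[0.6270530733321721, 0.320164681206252], [0.6449161959689933, 0.30113983777465414]]
tail 0.15 [[0.604859557159633, 0.2853427732918383], [0.6188518530333956, 0.27044049424135425]]
tail 0.2 [[0.5826660409870938, 0.2505208653774247], [0.5927875100977981, 0.23974115070805435]]
```

```bash
cat >> h.py <<'E'
def matw(c,u,v,z=.008,tol=22,win=60):
    lab=cv2.cvtColor(c["img"],cv2.COLOR_RGB2LAB).astype(float)
    ref=np.median(lab[v-3:v+4,u-3:u+4].reshape(-1,3),0)
    m=((np.abs(lab-ref)*[.6,1,1]).sum(2)<tol).astype(np.uint8)
    b=np.zeros_like(m);b[max(0,v-win):v+win,max(0,u-win):u+win]=1
    m=cv2.morphologyEx(m*b,cv2.MORPH_OPEN,np.ones((3,3),np.uint8));_,l=cv2.connectedComponents(m)
    ct=max(cv2.findContours((l==l[v,u]).astype(np.uint8),0,1)[0],key=len)[:,0]
    h=cv2.convexHull((wplane(c,ct,z)*1000).astype(np.float32));M=cv2.moments(h)
    return np.round([M['m10']/M['m00'],M['m01']/M['m00']],1),[np.round(x,1) for x in cv2.minAreaRect(h)]
E
python3 - <<'E'
from h import *
c=wrist();rel(.631,.298,.0155,150)
for n,u,v in(("small",386,239),("hex",181,222),("large",177,38)):print(n,*matw(c,u,v))
E
```

```text
t 5.53 tool [-0.0586  0.1197  0.1727] spin -48.9 curY 101.1 pos [0.5964 0.1693 0.1882] q1 0.10 q6 -1.67
small [633.  301.7] [array([632.9, 301.6]), array([55.2, 53.7]), np.float64(75.4)]
hex [658.6  75.8] [array([658.6,  75.7]), array([79.4, 92.2]), np.float64(47.5)]
large [461.1  36.9] [array([455.1,  36.3]), array([90.9, 89.8]), np.float64(55.0)]
```

In the tool's units: 0.15 m / 0.6 = 0.25, 0.14 m / 0.6 = 0.2333, -49 degrees / 229.1831 = -0.2138.

Request:
arm_command:
  commands:
    - [[-0.0333,0.0667,0,-0.0436,-1],[-0.0667,0.1333,0,-0.0873,-1],[-0.0975,0.1992,0,-0.1309,-1],[-0.0975,0.1992,0.0333,-0.1745,-1],[-0.0975,0.1992,0.1,-0.2138,-1],[-0.0975,0.1992,0.1833,-0.2138,-1],[-0.0975,0.1992,0.2333,-0.2138,-1],[-0.0975,0.1992,0.25,-0.2138,-1]]

```text
t: 6.52
position: [0.6298, 0.2931, 0.0358]
orientation: [-0.498, 0.867, 0.001, -0.003]
contact_force: [-0.3, -0.0, -0.8]
gripper_width: 0.0321
gripper_force: 29.3
```

```bash
python3 - <<'E'
from h import *
print(get_state()["contact_force"]);c=wrist()
rel(.631,.298,.0155,150)
cv2.imwrite("pics/w4.png",c["img"][:,:,::-1])
E
```

```text
[-0.3154841  -0.03895564 -0.81671543]
t 6.58 tool [-0.0043  0.0016  0.0203] spin -0.3 curY 149.7 pos [0.6303 0.2935 0.0359] q1 0.28 q6 -2.34
```

View pics/w4.png

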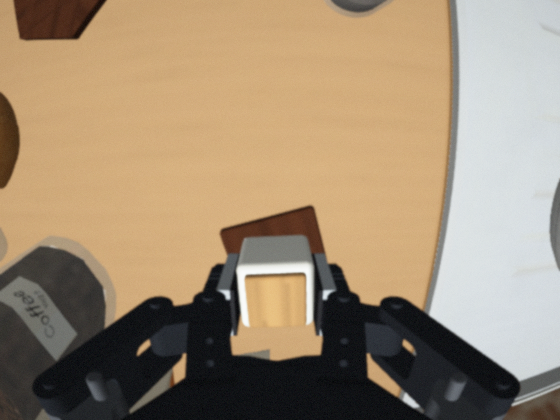

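The caddy hangs over the mat, whose near edge runs (222,232)–(315,208). Next is lowering it, opening part way and backing up.

In the tool's units: 0.0205 m / 0.6 = 0.0342, 0.017 m / 0.6 = 0.0283.

Request:
arm_command:
  commands:
    - [[-0.01,0.0025,0.0167,0,-1],[-0.01,0.0025,0.0283,0,-1],[-0.01,0.0025,0.0342,0,-1],[-0.01,0.0025,0.0342,0,-1]]

```text
t: 7.08
position: [0.6332, 0.3013, 0.0179]
orientation: [-0.499, 0.867, -0.0, -0.0]
contact_force: [-0.3, 0.1, -1.5]
gripper_width: 0.032
gripper_force: 29.4
```

```bash
python3 - <<'E'
from h import *
print(get_state()["contact_force"]);rel(.632,.3,.0155,150)
E
```

```text
[-0.33370354  0.13601934 -1.45693172]
t 7.08 tool [0.0018 0.0003 0.0024] spin -0.1 curY 149.9 pos [0.6332 0.3013 0.0179] q1 0.29 q6 -2.33
```

Not in contact yet, so I'll lower a bit more until contact.

In the tool's units: 0.0035 m / 0.6 = 0.0058, 0.002 m / 0.6 = 0.0033.

Request:
arm_command:
  commands:
    - [[0,0,0.0033,0,-1],[0,0,0.0058,0,-1],[0,0,0.0058,0,-1]]

```text
t: 7.45
position: [0.6334, 0.3013, 0.015]
orientation: [-0.499, 0.867, -0.0, 0.0]
contact_force: [0.0, -0.3, 2.7]
gripper_width: 0.032
gripper_force: 29.7
```

In the tool's units: -0.17 m / 0.6 = -0.2833, -0.12 m / 0.6 = -0.2.

Request:
arm_command:
  commands:
    - [[0,0,0.0008,0,-0.2],[0,0,0.0008,0,0],[0,0,0.0008,0,0.3],[0,0,0.0008,0,0.3],[0,0,-0.0417,0,0.3],[0,0,-0.1167,0,0.3],[0,0,-0.2,0,0.3],[0,0,-0.2833,0,0.3]]

```text
t: 8.45
position: [0.633, 0.3012, 0.1857]
orientation: [-0.499, 0.867, 0.0, -0.0]
contact_force: [0.6, -0.4, -0.1]
gripper_width: 0.0556
gripper_force: 0.0
```

```bash
python3 - <<'E'
from h import *
rel(.53,-.0905,.25,51)
c=optics.capture("top");cv2.imwrite("pics/t5.png",cv2.resize(c["img"][90:290,90:290],None,fx=2.5,fy=2.5)[:,:,::-1])
E
```

```text
t 8.45 tool [ 0.3905 -0.1076 -0.0643] spin -81.1 curY 149.9 pos [0.633  0.3012 0.1857] q1 0.29 q6 -2.33
```

View pics/t5.png

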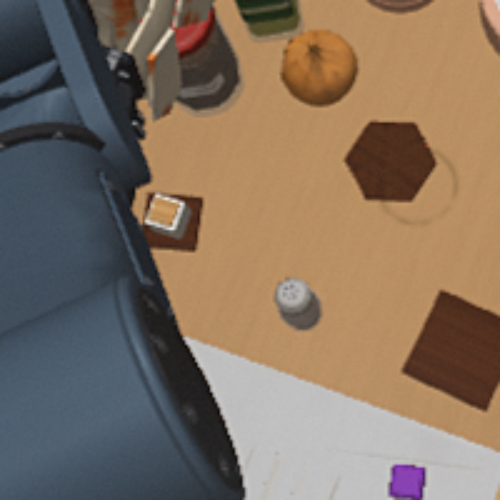

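The small caddy stands in the middle of its mat at (170,215). Returning for the round one.

In the tool's units: 0.39 m / 0.6 = 0.65, 0.049 m / 0.6 = 0.0817, 80 degrees / 229.1831 = 0.3491.

Request:
arm_command:
  commands:
    - [[0.0817,-0.0225,-0.0167,0.0436,0.8],[0.1633,-0.045,-0.0167,0.0873,1],[0.245,-0.0667,-0.0167,0.1309,1],[0.3267,-0.09,-0.0167,0.1745,1],[0.4083,-0.1117,-0.0167,0.2182,1],[0.49,-0.135,-0.0167,0.2618,1],[0.5717,-0.1567,-0.0167,0.3054,1],[0.65,-0.1783,-0.0167,0.3491,1]]

```text
t: 9.5
position: [0.5295, -0.0913, 0.1944]
orientation: [0.178, 0.984, -0.0, 0.0]
contact_force: [0.4, -0.6, 0.1]
gripper_width: 0.0856
gripper_force: 0.0
```

```bash
python3 - <<'E'
from h import *
rel(.53,-.0905,.088,51)
E
```

```text
t 9.50 tool [-1.000e-04  1.000e-03  1.064e-01] spin 18.5 curY 69.5 pos [ 0.5295 -0.0913  0.1944] q1 -0.38 q6 -1.59
```

In the tool's units: 0.106 m / 0.6 = 0.1767, 0.104 m / 0.6 = 0.1733, 18.5 degrees / 229.1831 = 0.0807.

Request:
arm_command:
  commands:
    - [[0,0.0017,0,0.0406,1],[0,0.0017,0.0333,0.0807,1],[0,0.0017,0.1,0.0807,1],[0,0.0017,0.15,0.0807,1],[0,0.0017,0.1733,0.0807,1],[0,0.0017,0.1767,0.0807,1],[0,0.0017,0.1767,0.0807,1]]

```text
t: 10.38
position: [0.531, -0.089, 0.0891]
orientation: [0.331, 0.944, -0.0, 0.001]
contact_force: [-0.0, 0.5, 0.4]
gripper_width: 0.085
gripper_force: 0.0
```

```bash
python3 - <<'E'
from h import *
rel(.53,-.0905,.088,51)
c=wrist();cv2.imwrite("pics/w6.png",c["img"][:,:,::-1])
E
```

```text
t 10.38 tool [-0.0001 -0.0018  0.0011] spin 0.4 curY 51.4 pos [ 0.531  -0.089   0.0891] q1 -0.37 q6 -1.27
```

View pics/w6.png

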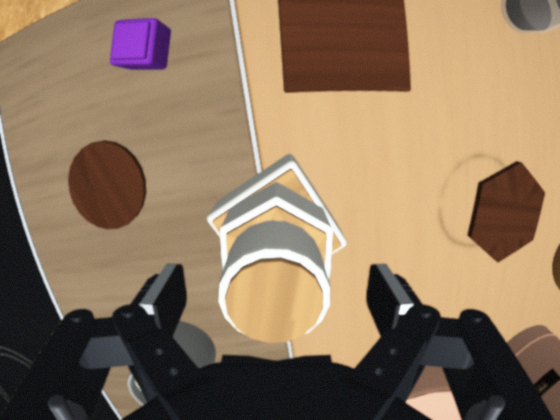

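The round lid spans columns 219–330, centred between the fingers, and the hexagon's flats at 221 and 333 are parallel to them. Closing.

Request:
arm_command:
  commands:
    - [[0,0,0,0,-1],[0,0,0,0,-1],[0,0,0,0,-1],[0,0,0,0,-1],[0,0,0,0,-1]]
  force: 35

```text
t: 11.05
position: [0.5307, -0.089, 0.0891]
orientation: [0.331, 0.944, -0.0, 0.001]
contact_force: [0.2, -0.2, 6.2]
gripper_width: 0.0473
gripper_force: 36.1
```

```bash
python3 - <<'E'
from h import *
rel(.4275,-.1795,.0155)
E
```

```text
t 11.05 tool [ 0.0242 -0.1351  0.0735] spin 0.0 curY 51.4 pos [ 0.5307 -0.089   0.0891] q1 -0.37 q6 -1.27
```

In the tool's units: -0.135 m / 0.6 = -0.225, -0.03 m / 0.6 = -0.05.

Request:
arm_command:
  commands:
    - [[0,0,-0.02,0,-1],[0,0,-0.0583,0,-1],[0,0,-0.075,0,-1],[0.0133,-0.075,-0.075,0,-1],[0.0267,-0.15,-0.075,0,-1],[0.04,-0.225,-0.05,0,-1],[0.04,-0.225,0.025,0,-1],[0.04,-0.225,0.0917,0,-1]]

```text
t: 12.05
position: [0.4272, -0.1802, 0.0327]
orientation: [0.332, 0.943, -0.0, 0.001]
contact_force: [0.3, 0.3, -1.1]
gripper_width: 0.0468
gripper_force: 36.6
```

```bash
python3 - <<'E'
from h import *
rel(.4275,-.1795,.0155)
E
```

```text
t 12.05 tool [0.0002 0.0007 0.0172] spin 0.0 curY 51.2 pos [ 0.4272 -0.1802  0.0327] q1 -0.64 q6 -1.54
```

In the tool's units: 0.0165 m / 0.6 = 0.0275, 0.014 m / 0.6 = 0.0233.

Request:
arm_command:
  commands:
    - [[0,0.0008,0.015,0,-1],[0,0.0008,0.0233,0,-1],[0,0.0008,0.0275,0,-1],[0,0.0008,0.0275,0,-1],[0,0.0008,0.0275,0,-1]]

```text
t: 12.68
position: [0.428, -0.179, 0.0176]
orientation: [0.331, 0.944, -0.0, 0.001]
contact_force: [-0.1, 0.7, -1.2]
gripper_width: 0.0472
gripper_force: 36.7
```

In the tool's units: 0.0035 m / 0.6 = 0.0058, 0.003 m / 0.6 = 0.005.

Request:
arm_command:
  commands:
    - [[0,0,0.0033,0,-1],[0,0,0.005,0,-1],[0,0,0.0058,0,-1],[0,0,0.0058,0,-1]]

```text
t: 13.18
position: [0.4279, -0.1791, 0.015]
orientation: [0.331, 0.944, -0.0, 0.001]
contact_force: [-1.6, 0.6, 16.2]
gripper_width: 0.0471
gripper_force: 38.5
```

In the tool's units: -0.125 m / 0.6 = -0.2083, -0.08 m / 0.6 = -0.1333.

Request:
arm_command:
  commands:
    - [[0,0,0.0033,0,0.3],[0,0,0.0033,0,0.7],[0,0,0.0033,0,0.9],[0,0,0.0033,0,0.9],[0,0,-0.05,0,0.9],[0,0,-0.1333,0,1],[0,0,-0.2083,0,1],[0,0,-0.2083,0,1]]

```text
t: 14.18
position: [0.4294, -0.1801, 0.1412]
orientation: [0.331, 0.944, -0.001, 0.004]
contact_force: [0.3, -0.3, 0.9]
gripper_width: 0.0854
gripper_force: 0.0
```

```bash
python3 - <<'E'
from h import *
rel(.53,-.0900,.048,51)
c=wrist();cv2.imwrite("pics/w7.png",c["img"][:,:,::-1])
E
```

```text
t 14.18 tool [-0.0217  0.1331  0.0934] spin 0.4 curY 51.4 pos [ 0.4294 -0.1801  0.1412] q1 -0.64 q6 -1.53
```

View pics/w7.png

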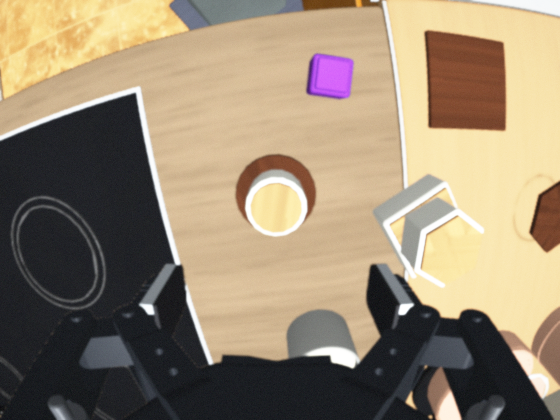

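The round caddy stands on its mat, with its lid at (276,204). Back to the tower for the hexagon.

In the tool's units: 0.133 m / 0.6 = 0.2217, 0.093 m / 0.6 = 0.155, 0.4 degrees / 229.1831 = 0.0017.

Request:
arm_command:
  commands:
    - [[-0.0117,0.0733,0,0.0017,1],[-0.0233,0.1483,0,0.0017,1],[-0.0367,0.2217,0,0.0017,1],[-0.0367,0.2217,0.0167,0.0017,1],[-0.0367,0.2217,0.0833,0.0017,1],[-0.0367,0.2217,0.1333,0.0017,1],[-0.0367,0.2217,0.155,0.0017,1],[-0.0367,0.2217,0.155,0.0017,1]]

```text
t: 15.22
position: [0.5263, -0.0887, 0.0439]
orientation: [0.334, 0.942, 0.0, -0.002]
contact_force: [0.2, -0.7, 0.3]
gripper_width: 0.0854
gripper_force: 0.0
```

```bash
python3 - <<'E'
from h import *
rel(.53,-.0900,.048,51)
t=optics.capture("top");P=plane(t,[(0,0)],0)
c=wrist();cv2.imwrite("pics/w8.png",c["img"][:,:,::-1])
E
```

```text
t 15.22 tool [-0.0037  0.0013 -0.0041] spin -0.1 curY 50.9 pos [ 0.5263 -0.0887  0.0439] q1 -0.38 q6 -1.27
```

View pics/w8.png

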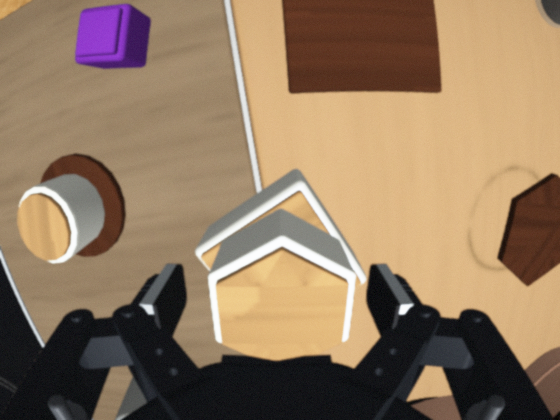

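The hexagon spans columns 210–356, about 3 mm to the right of the middle, so I'll correct sideways, raise slightly and then close.

In the tool's units: -0.003 m / 0.6 = -0.005, 0.0025 m / 0.6 = 0.0042.

Request:
arm_command:
  commands:
    - [[-0.005,0.0042,-0.005,0,1],[-0.005,0.0042,-0.005,0,1],[-0.005,0.0042,-0.005,0,-1],[-0.005,0.0042,-0.005,0,-1],[-0.005,0.0042,-0.005,0,-1],[-0.005,0.0042,-0.005,0,-1],[-0.005,0.0042,-0.005,0,-1]]
  force: 40

```text
t: 16.2
position: [0.5319, -0.0887, 0.0489]
orientation: [0.334, 0.943, -0.0, 0.0]
contact_force: [0.2, -0.2, 6.0]
gripper_width: 0.0573
gripper_force: 44.2
```

```bash
python3 - <<'E'
from h import *
rel(.659,.0735,.0145)
E
```

```text
t 16.20 tool [0.0035 0.206  0.0344] spin 0.0 curY 51.0 pos [ 0.5319 -0.0887  0.0489] q1 -0.37 q6 -1.26
```

In the tool's units: 0.206 m / 0.6 = 0.3433, 0.14 m / 0.6 = 0.2333.

Request:
arm_command:
  commands:
    - [[0,0,-0.02,0,-1],[0,0,-0.0583,0,-1],[0.0017,0.0667,-0.0667,0,-1],[0.0033,0.15,-0.0667,0,-1],[0.005,0.2333,-0.0667,0,-1],[0.0058,0.3167,-0.0667,0,-1],[0.0058,0.3433,-0.0333,0,-1],[0.0058,0.3433,0.025,0,-1]]

```text
t: 17.2
position: [0.661, 0.0753, 0.0343]
orientation: [0.333, 0.943, 0.001, 0.002]
contact_force: [0.5, -0.5, -3.3]
gripper_width: 0.0575
gripper_force: 43.5
```

```bash
python3 - <<'E'
from h import *
rel(.659,.0735,.0145)
E
```

```text
t 17.20 tool [ 0.0005 -0.0028  0.0198] spin 0.0 curY 51.1 pos [0.661  0.0753 0.0343] q1 -0.05 q6 -0.95
```

In the tool's units: 0.02 m / 0.6 = 0.0333, 0.0185 m / 0.6 = 0.0308.

Request:
arm_command:
  commands:
    - [[0,-0.0042,0.0133,0,-1],[0,-0.0042,0.0217,0,-1],[0,-0.0042,0.0275,0,-1],[0,-0.0042,0.0308,0,-1],[0,-0.0042,0.0333,0,-1],[0,-0.0042,0.0333,0,-1]]

```text
t: 17.95
position: [0.6578, 0.0714, 0.0149]
orientation: [0.334, 0.943, 0.0, 0.001]
contact_force: [-1.2, -0.0, 5.7]
gripper_width: 0.0574
gripper_force: 44.2
```

In the tool's units: -0.11 m / 0.6 = -0.1833, -0.07 m / 0.6 = -0.1167.

Request:
arm_command:
  commands:
    - [[0,0,0,0,0.5],[0,0,0,0,0.65],[0,0,0,0,0.75],[0,0,0,0,0.75],[0,0,-0.0417,0,0.75],[0,0,-0.1167,0,0.75],[0,0,-0.1833,0,0.75],[0,0,-0.1833,0,1]]

```text
t: 18.95
position: [0.66, 0.0716, 0.1273]
orientation: [0.334, 0.943, 0.001, 0.004]
contact_force: [-0.0, 0.1, -0.2]
gripper_width: 0.0852
gripper_force: 0.0
```

```bash
python3 - <<'E'
from h import *
rel(.531,-.09,.005,87)
t=optics.capture("top");cv2.imwrite("pics/t9.png",cv2.resize(t["img"][120:260,140:400],None,fx=3,fy=3,interpolation=cv2.INTER_CUBIC)[:,:,::-1])
E
```

```text
t 18.95 tool [-0.0007 -0.2073  0.1213] spin -36.0 curY 51.0 pos [0.66   0.0716 0.1273] q1 -0.06 q6 -0.95
```

View pics/t9.png

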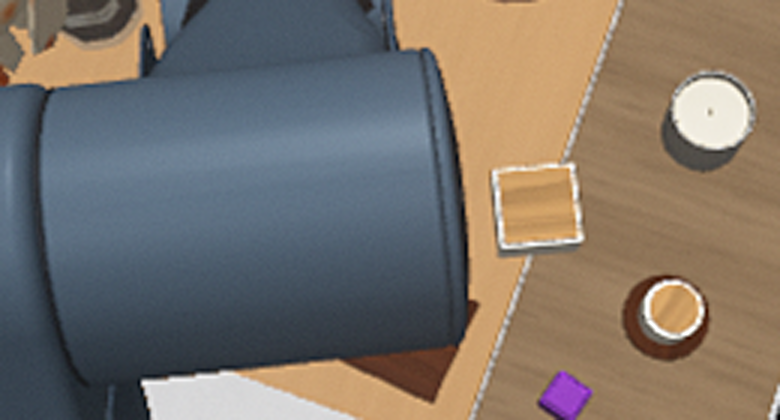

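The arm hides the hexagon. The large caddy's rim corners are at (492,169), (577,163), (584,242), (500,250), and the round lid is at (674,309).

```bash
python3 - <<'E'
from h import *
t=optics.capture("top");f=lambda L:[(140+x/3-.33,120+y/3-.33) for x,y in L]
print(fit(plane(t,f([(492,169),(577,163),(584,242),(500,250)]),.042)*1000,[(34,34),(34,-34),(-34,-34),(-34,34)]))
print("round lid",plane(t,f([(674,309)]),.048))
E
```

```text
(np.float64(530.0291567065237), np.float64(-90.28588168704287), np.float64(354.62053465111177), np.float64(0.9063013662622913))
round lid [[ 0.42672037 -0.18003216]]
```

In the tool's units: -0.2075 m / 0.6 = -0.3458, -0.19 m / 0.6 = -0.3167, -34.5 degrees / 229.1831 = -0.1505.

Request:
arm_command:
  commands:
    - [[0,-0.0833,0,-0.0393,1],[-0.0008,-0.1667,0,-0.0785,1],[-0.0008,-0.25,0,-0.1178,1],[-0.0008,-0.3167,0,-0.1505,1],[-0.0008,-0.3458,0,-0.1505,1],[-0.0008,-0.3458,0,-0.1505,1],[-0.0008,-0.3458,0.0333,-0.1505,1],[-0.0008,-0.3458,0.0667,-0.1505,1]]

```text
t: 20.05
position: [0.5283, -0.0889, 0.0828]
orientation: [0.04, 0.999, -0.0, 0.001]
contact_force: [0.6, -0.2, -0.1]
gripper_width: 0.0855
gripper_force: 0.0
```

```bash
python3 - <<'E'
from h import *
rel(.530,-.0903,.006,85.5)
c=wrist();cv2.imwrite("pics/w10.png",c["img"][:,:,::-1])
E
```

```text
t 20.05 tool [-0.0017 -0.0013  0.0768] spin -0.0 curY 85.5 pos [ 0.5283 -0.0889  0.0828] q1 -0.38 q6 -1.87
```

View pics/w10.png

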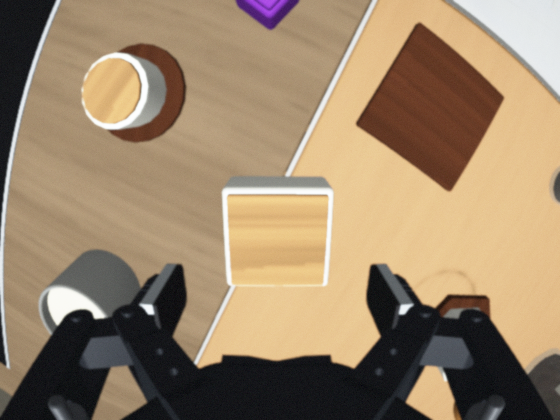

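The caddy (columns 223–333) is square to and centred between the fingers; descending and gripping.

In the tool's units: 0.075 m / 0.6 = 0.125, -0.0015 m / 0.6 = -0.0025.

Request:
arm_command:
  commands:
    - [[-0.0025,-0.0013,0.05,0,1],[-0.0025,-0.0013,0.0917,0,1],[-0.0025,-0.0013,0.1167,0,1],[-0.0025,-0.0013,0.125,0,1],[-0.0025,-0.0013,0.125,0,1],[-0.0025,-0.0013,0.125,0,-1],[-0.0025,-0.0013,0.125,0,-1],[-0.0025,-0.0013,0.125,0,-1]]
  force: 45

```text
t: 21.1
position: [0.5289, -0.0909, 0.0094]
orientation: [0.04, 0.999, -0.0, 0.001]
contact_force: [-0.1, 1.5, 5.7]
gripper_width: 0.0676
gripper_force: 52.4
```

Request:
arm_command:
  commands:
    - [[0,0,0,0,-1],[0,0,0,0,-1]]

```text
t: 21.35
position: [0.5289, -0.0909, 0.0094]
orientation: [0.04, 0.999, -0.0, 0.001]
contact_force: [0.3, 1.8, 6.4]
gripper_width: 0.0672
gripper_force: 52.4
```

```bash
python3 - <<'E'
from h import *
rel(.454,.034,.015)
E
```

```text
t 21.35 tool [ 0.0846  0.1186 -0.0058] spin 0.0 curY 85.4 pos [ 0.5289 -0.0909  0.0094] q1 -0.38 q6 -1.87
```

In the tool's units: 0.1185 m / 0.6 = 0.1975, -0.045 m / 0.6 = -0.075, 30 degrees / 229.1831 = 0.1309.

Request:
arm_command:
  commands:
    - [[0,0,-0.02,0,-1],[0,0,-0.05,0,-1],[0.0333,0.0467,-0.075,0.0262,-1],[0.07,0.0983,-0.075,0.0611,-1],[0.1083,0.15,-0.075,0.096,-1],[0.1408,0.1975,-0.075,0.1309,-1],[0.1408,0.1975,-0.0583,0.1309,-1],[0.1408,0.1975,-0.0367,0.1309,-1]]

```text
t: 22.35
position: [0.4549, 0.0336, 0.0302]
orientation: [0.296, 0.955, 0.0, 0.002]
contact_force: [-0.3, -0.4, -2.2]
gripper_width: 0.0674
gripper_force: 51.8
```

```bash
python3 - <<'E'
from h import *
rel(.454,.034,.0174,55)
E
```

```text
t 22.35 tool [ 0.001  -0.0002  0.0128] spin 0.5 curY 55.5 pos [0.4549 0.0336 0.0302] q1 -0.17 q6 -1.14
```

Request:
arm_command:
  commands:
    - [[0,0,0.0067,0,-1],[0,0,0.0133,0,-1],[0,0,0.0175,0,-1],[0,0,0.02,0,-1],[0,0,0.0225,0,-1],[0,0,0.0225,0,-1]]

```text
t: 23.1
position: [0.4535, 0.0339, 0.0173]
orientation: [0.297, 0.955, -0.0, 0.0]
contact_force: [-0.6, -1.2, 3.4]
gripper_width: 0.0672
gripper_force: 52.2
```

Contact is made (vertical force went from -2.2 to +3.4 N). Release and rise.

In the tool's units: -0.18 m / 0.6 = -0.3, -0.12 m / 0.6 = -0.2.

Request:
arm_command:
  commands:
    - [[0,0,0.0008,0,1],[0,0,0.0008,0,1],[0,0,0.0008,0,1],[0,0,0.0008,0,1],[0,0,-0.0333,0,1],[0,0,-0.1,0,1],[0,0,-0.2,0,1],[0,0,-0.3,0,1]]

```text
t: 24.1
position: [0.4528, 0.0341, 0.1983]
orientation: [0.297, 0.955, -0.0, -0.001]
contact_force: [1.4, -0.6, -0.8]
gripper_width: 0.0855
gripper_force: 0.0
```

In the tool's units: -0.25 m / 0.6 = -0.4167, -0.2 m / 0.6 = -0.3333.

Request:
arm_command:
  commands:
    - [[0,-0.0833,0,0,1],[0,-0.1667,0,0,1],[0,-0.25,0,0,1],[0,-0.3333,0,0,1],[0,-0.4167,0,0,1],[0,-0.4167,0,0,1]]

```text
t: 24.85
position: [0.3105, -0.1745, 0.1969]
orientation: [0.3, 0.954, -0.0, 0.0]
contact_force: [0.1, -0.3, -0.2]
gripper_width: 0.0852
gripper_force: 0.0
```

```bash
python3 - <<'E'
from h import *
s=get_state();print(s["t"],s["position"],s["contact_force"])
t=optics.capture("top");cv2.imwrite("pics/t11.png",cv2.resize(t["img"][120:260,140:400],None,fx=3,fy=3,interpolation=cv2.INTER_CUBIC)[:,:,::-1])
E
```

```text
24.85 [ 0.31046537 -0.17449042  0.19692106] [ 0.13077364 -0.28448998 -0.24611363]
```

View pics/t11.png

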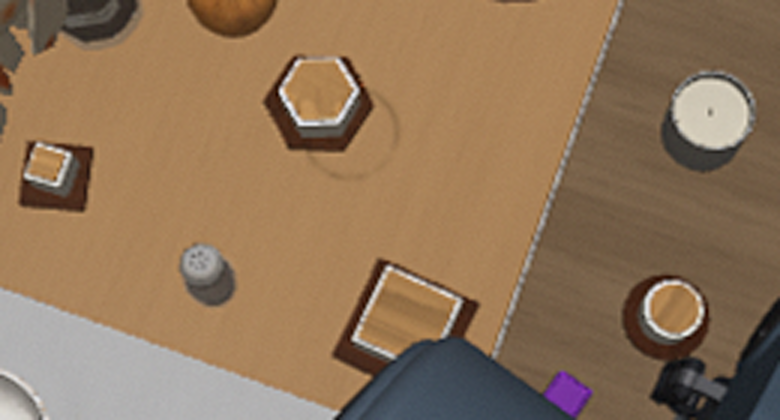

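All four stand on their mats (lids at small (48,164), hexagon (319,91), large about (409,320), round (674,309)). I'll check the centring numerically before handing in.

```bash
python3 - <<'E'
from h import *
t=optics.capture("top");f=lambda L:[(140+x/3-.33,120+y/3-.33) for x,y in L]
for n,p,z,m in[("small",(48,164),.046,(633,300)),("hex",(319,91),.048,(659,72.5)),("large",(408.5,321),.05,(454,33)),("round",(674,309),.048,(427,-180))]:
    print(n,np.round(plane(t,f([p]),z)[0]*1000-m,1))
E
```

```text
small [-0.5 -2.5]
hex [-3.7 -2.7]
large [-0.7 -2.9]
round [-0.3 -0. ]
```

```bash
python3 -c "
from cell import order;print(order.finish_job())"
```

```text
the job is handed in; nothing more can be done
None
```

All four caddies stand released on their own mats, within about 5 mm of centre by the top camera. The salt mill and candle pot were not touched, and the job was handed in at about 25 s (no verdict was shown).

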